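Turn the filming mirror until the camera sees the kitchen timer, and hold it there

ROBOT

A 6-joint arm with a two-finger parallel gripper is mounted at the origin on the work surface. World frame = base frame: x ahead of the robot, y to its left, z up, the work surface at z = 0. Lengths are in m, angles in rad, forces in N, time in s.
With the tool pointing down it reaches from about 0.35 to 0.85 m from the base axis. Payload 8.1 kg.
Tool frame: the origin (TCP) lies between the finger pads; the fingertips stand 25 mm ahead of it and the grasp point (between the pads) lies 6 mm ahead of it (robot.tip_extent is the distance from the TCP to the fingertips, in m); z points along the fingers, y is the direction in which the jaws open and shut (so a half turn about z gives the same grasp; the last joint's range is limited). The gripper opens to 93 mm and grips with 3 to 60 N. Pads are 15 mm wide; open, the fingers measure 128 mm over their backs; the gripper's body (75 mm by 188 mm) begins 65 mm behind the grasp point.
Start: joints at [1.252, 0.13, 1.488, -0, 1.523, -0.085], TCP at [0.139, 0.584, 0.244] pointing down, gripper open.
Joint ranges: [-2.96, 2.96], [-0.89, 2.26], [0.02, 2.5], [-1.34, 4.48], [0, 2.73], [-2.66, 2.66]. Speed limits (rad/s): [2.39, 2.39, 2.79, 3.14, 3.14, 3.14].

INTERFACE

Orientations are given as a rotation vector (axis times angle).
In Python, from plant import robot gives the robot as it stands.
- The arm moves only by the tool drive_tool, never from a script. Its argument "increments" is a list of rows, each a list of 7 numbers: the closure, from 0 (fully open) to 1 (shut), then the shift along the world's x, y, z in units of 25 mm (1.0 is 25 mm), then the turn, a rotation vector about the world's x, y, z in rad. In form: [[gripper, dx, dy, dz, rx, ry, rz], ...]. A call has 1 to 20 rows; each row is the pose to reach, as a shift and turn from the pose commanded when the call began; what a row does not reach only later rows make up. A row lasts 1/12 s, in which the tool goes at most 41.7 mm and 7.16 degrees, less where a joint would pass 70% of its speed; a pose out of reach is approached as far as the arm can. A call with a gripper value outside its range is refused whole. The fingers move at their own pace and stop on an object; "squeeze" is the grip in N (left out, the last holds). Time passes only in rows, so rows that repeat a pose let the fingers close. It gives the time, the measured TCP pose, the force and the opening at its end, in the units of the state.
- robot.read_state(): the state, without advancing time (a new reading comes with each control period).
- robot.read_camera(name): name is "scene" or "top" or "wrist"; returns a dict with "image" (400x640x3 uint8, red, green, blue), "fx", "fy", "cx", "cy" (pixels), "T" (4x4, takes a point from camera to world coordinates); the wrist camera has in their place "mount" (4x4, takes a point from camera to tool coordinates, whose origin is the TCP and whose axes are the flange's). Camera axes: x right, y down, z forward; pixel columns grow to the right and rows downward; lengths in m; the calibration is good to about 2 mm. The wrist camera is an equidistant fisheye: a pixel r from the principal point sees the ray r / f radians off the axis. A picture is of the moment at which its call begins: read the wrist's pose just before it. There is no depth.
- robot.close_job(): hands the job in, once; it reports no verdict.
The state is a dict: "t": time; "q": joint angles; "dq": joint speeds; "joint_torque": joint torques, N m; "tool_pos": TCP position; "orientation": TCP orientation; "force": force on the tool from outside, world axes, zero at the start; "wrist_torque": the same for the moment, N m; "opening": finger opening in m.
Only numpy, scipy, OpenCV 4.12 (cv2) and the standard library are available. Lean on these libraries where they do the work, as an engineer would, in place of code of your own. Each camera call takes 0.05 s, during which the arm holds its last target.

TASK

The little camera on the aluminium rail films the mirror in front of it: grip the black bar knob on top of the mirror, push it fully down to free it, and turn it until the camera sees the white kitchen timer in the middle of the mirror. The knob springs back when let go, so finish while still holding it at that angle. Leave the timer and everything else on the worktop where they are, and keep off the mirror glass.

Things in the scene. Friction and masses are not known exactly. Their poses are not given: they have to be found in the camera images.
- knob_grip (a point): centre of the black bar knob on top of the mirror's spindle: bar 56 mm long, 14 mm wide, 40 mm tall (20 mm above and below this point), on a skirt 42 mm wide, 6 mm thick. x along the bar, y across its 14 mm, z up; turns with the mirror. Grip across the 14 mm from above. A fixed ledge ring, 48 mm wide, lies 38 mm below this point: keep the fingertips less than 25 mm below it
- knob (a joint): how far the knob is pushed down, m: 0 at rest (up), 0.008 fully down. Spring: 2 N at the start, 5 N fully down. A pin under it blocks turning until it is down by 0.007; once turned by 0.4 rad either way, the ledge keeps it down by about 0.006 without pushing
- mirror (a joint): turn of mirror and knob together about the upright spindle, rad: 0 at rest, glass facing the camera; positive counter-clockwise from above; range -1.3 to 1.3. While the knob is up it has only about 0.15 rad of play. A weak spring (0.06 N m per rad) brings it back to within 0.1 of 0 when let go
- mirror_face (a point): centre of the mirror glass, on the spindle's axis, 110 mm above the worktop: x is the way the glass faces (its normal), z up. Glass 100 mm wide, 92 mm tall, turns with the knob; fixed gallows arm behind and above it (top of the arm at 165 mm)
- camera_lens (a point): front of the lens of the small black camera fixed on the rail, 206 mm from the spindle, 110 mm above the worktop. The camera looks straight at the spindle's axis. The rig (rail, camera, spindle) is fixed to the worktop; rail 370 mm by 45 mm
- sightline (a point): a computed frame at the centre of the glass: x points the way the camera's middle line of sight goes after reflection in the mirror (level; it turns twice as far as the mirror), z up. The timer is in the middle of the mirror picture when it lies on this x axis
- timer_center (a point): middle of the kitchen timer, 72 mm above its underside: white, turned, the same all round: foot 66 mm wide, stem, drum 62 mm wide with steel band and black ticks, 116 mm tall with its steel top knob; loose, left or right of the rig, 0.2 to 0.5 m from the mirror. The glass must face half-way between camera and timer as seen from the spindle (0.4 to 1.1 rad either way)
- mill: turned dark wooden pepper mill, 56 mm wide, 168 mm tall, origin under its foot; bystander that stands on the other side of the rig from the timer
- cucumber: whole cucumber on the chopping board, bystander
- spice: small spice jar, 48 mm wide, 85 mm tall, bystander
- jam: jam jar, 68 mm wide, 100 mm tall, bystander
- mug: ceramic mug, bystander
- bowl: white ceramic bowl, bystander
- spatula: spatula lying on the worktop, bystander
There are look-alikes about, which are no part of the job. Leave any orange or pink look-alike of the part that bears timer_center alone.

How it is judged:
On the way:
1. the knob is pushed down while still at its rest angle (value of joint knob above 0.006 m and value of joint mirror between -0.2 and 0.2 rad), for 0.1 s.
At the end, for the whole second after the job is handed in: The timer's middle lies within 30 mm sideways of the camera's reflected line of sight (the mirror angle is right to about 2 to 4 degrees), the mirror is still, the knob is down by more than 4 mm and the fingers are still holding it; the timer has not moved by 15 mm (y of timer_center in the frame of sightline between -0.03 and 0.03 m and x of timer_center in the frame of sightline above 0.1 m and contact force between the fingers and knob above 1 N and value of joint knob above 0.004 m and velocity of joint mirror between -0.1 and 0.1 rad/s and distance of timer_center from where it was at the start of the episode below 0.015 m); the arm keeps its last pose, push and grip.
It fails at once if the timer or a bystander was moved by more than 15 mm (distance of any of timer_center, mill, cucumber, spice, jam, mug, bowl, spatula from where it was at the start of the episode above 0.015 m).
It fails at once if the robot touched the mirror glass (contact force between any of the arm, the fingers and mirror_c0 above 1 N).
It also fails if it takes over 38 s, if anything falls off the work surface, if the arm or the gripper's body presses on something with over 40 N, if the wrist force passes 120 N, or if a joint passes its speed limit or range.

## Working session

There is one attempt and no reset: what is moved stays moved. The work goes in short steps, Python scripts to look and compute and a tool call to move; the robot and the scene stay as the last step left them, time stands still between calls to the robot, and variables do not carry over. Pictures are saved under pics/ and viewed, and the job is handed in when it is done.

Besides the shell and the picture viewer there is one more tool, called after "Request:" by a JSON object that holds its "op" and its "data". drive_tool: Moves the arm, as the interface text tells. Its arguments: {"type":"object","properties":{"increments":{"type":"array"},"squeeze":{"type":"number"}},"required":["increments"]}

```bash
mkdir -p pics; ls; python3 - <<'E'
from plant import robot
import cv2
for n in ["scene","top","wrist"]:
    s=robot.read_state() 
    c=robot.read_camera(n); cv2.imwrite(f"pics/{n}0.png",c["image"][:,:,::-1])
    print(n,c["fx"],c["fy"],c["cx"],c["cy"],(c["T"] if "T" in c else c["mount"]).round(4).tolist())
print(s)
E
```

```text
pics
scene 436.11496587033713 436.11496587033713 328.9472512314896 204.63595045932473 [[-0.6534, 0.5677, -0.5008, 1.2946], [0.757, 0.4907, -0.4315, 0.6753], [0.0008, -0.661, -0.7504, 1.2674], [0.0, 0.0, 0.0, 1.0]]
top 373.96348374043544 373.96348374043544 320.5269991254395 195.20247853909223 [[-0.0249, -0.995, 0.0965, 0.4546], [-0.9996, 0.0258, 0.0075, 0.0549], [-0.01, -0.0963, -0.9953, 1.2675], [0.0, 0.0, 0.0, 1.0]]
wrist 309.70691628693146 309.70691628693146 319.78160264250863 203.65500467675972 [[0.001, -0.967, -0.2549, 0.0701], [1.0, 0.0008, 0.001, -0.0004], [-0.0008, -0.2549, 0.967, -0.1401], [0.0, 0.0, 0.0, 1.0]]
{'t': 0.1, 'q': array([ 1.25160113e+00,  1.31077871e-01,  1.48920614e+00, -1.81997847e-05,
        1.52298220e+00, -8.54181758e-02]), 'dq': array([ 0.00089037, -0.00228804, -0.00238745, -0.00140535, -0.00014725,
        0.00012506]), 'joint_torque': array([ 1.32596317e-03, -5.61342251e+01, -4.93099737e+01,  7.71029131e-02,
        2.92755465e-02, -1.11189902e-04]), 'tool_pos': array([0.13883526, 0.58322047, 0.24267731]), 'orientation': array([-3.66341805e-01, -3.11983823e+00,  2.58068357e-03]), 'force': array([-0.64315972, -0.22383925, -0.18776489]), 'wrist_torque': array([-0.03046168, -0.03477339, -0.00156652]), 'opening': 0.09296016513837675}
```

View pics/scene0.png

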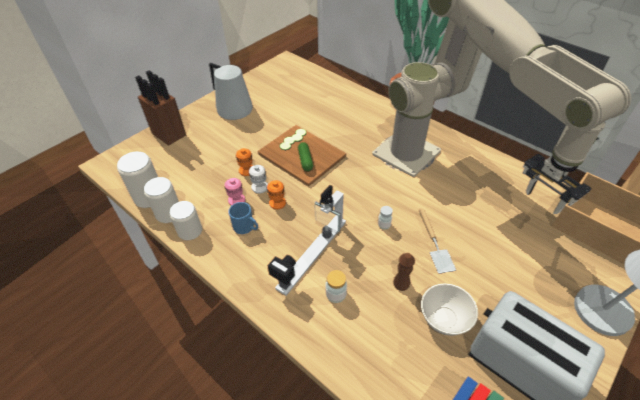

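View pics/top0.png

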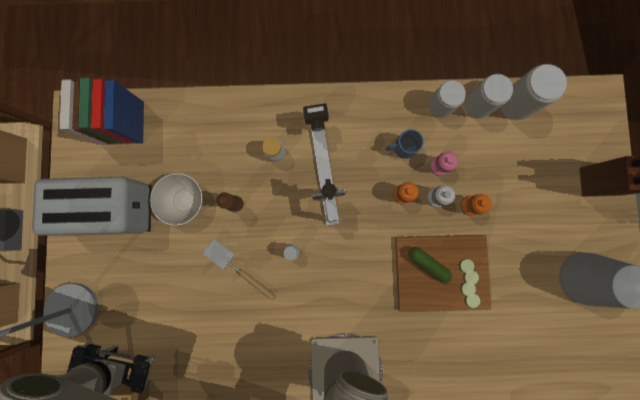

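View pics/wrist0.png

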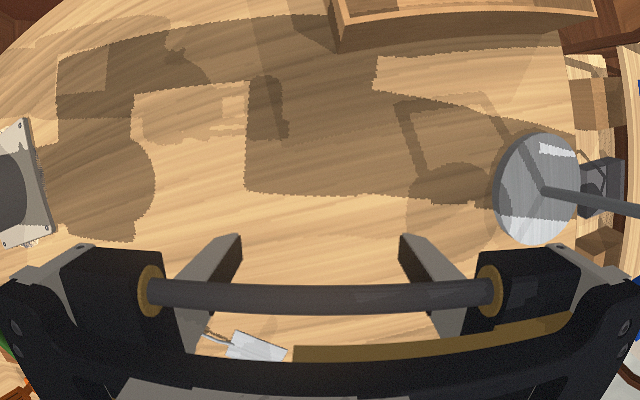

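The white timer is at top (442,196) and scene (258,178). The mirror knob is near top (328,188) and scene (327,195). I'll enlarge both.

```bash
python3 - <<'E'
import cv2
a=cv2.imread("pics/top0.png");b=cv2.imread("pics/scene0.png")
def crop(im,x0,y0,w,h,k,n):
    cv2.imwrite(n,cv2.resize(im[y0:y0+h,x0:x0+w],None,fx=k,fy=k,interpolation=cv2.INTER_CUBIC))
crop(a,290,90,100,140,5,"pics/t_rig.png") if False else crop(a,290,95,150,112,5,"pics/t_rig.png")
crop(a,390,145,110,80,7,"pics/t_tim.png")
crop(b,265,175,100,75,8,"pics/s_rig.png") 
crop(b,220,140,100,75,8,"pics/s_tim.png")
E
python3 - <<'E'
import cv2
a=cv2.imread("pics/top0.png");b=cv2.imread("pics/scene0.png")
cv2.imwrite("pics/t_rig2.png",cv2.resize(a[170:230,300:360],None,fx=10,fy=10,interpolation=cv2.INTER_CUBIC))
E
```

```text
(no output)
```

View pics/t_rig.png

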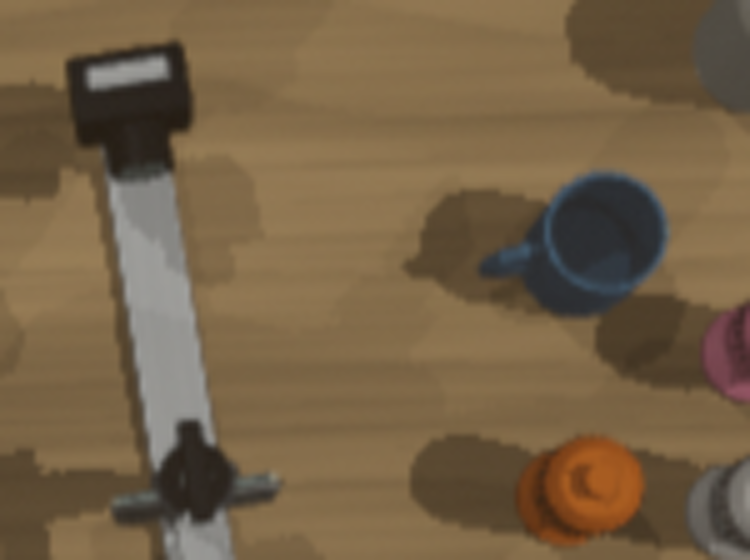

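View pics/t_tim.png

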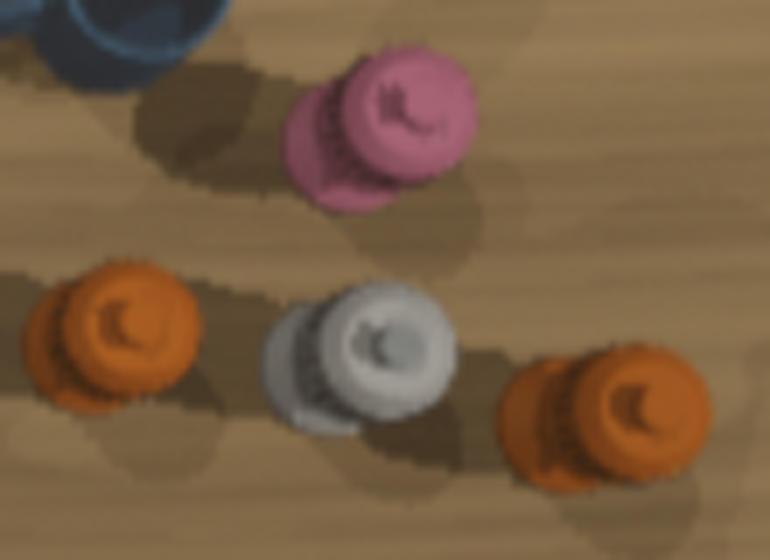

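View pics/s_rig.png

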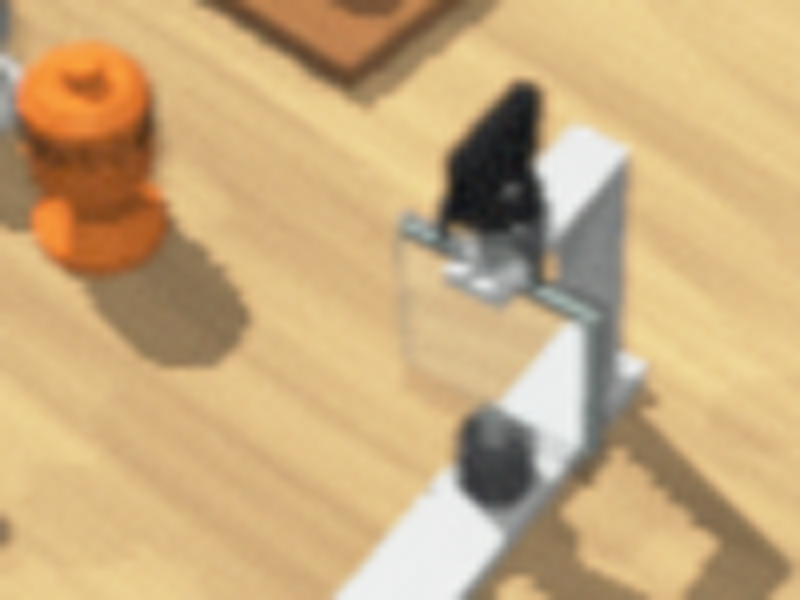

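View pics/s_tim.png

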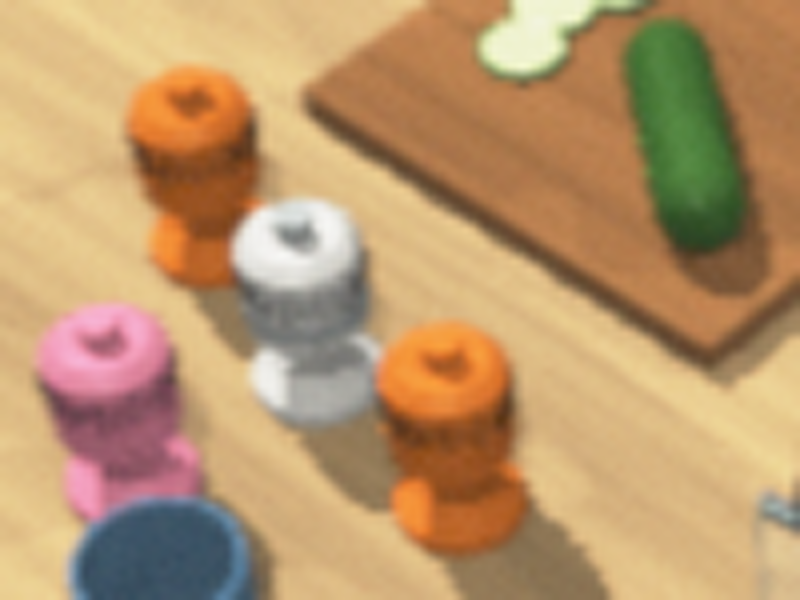

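View pics/t_rig2.png

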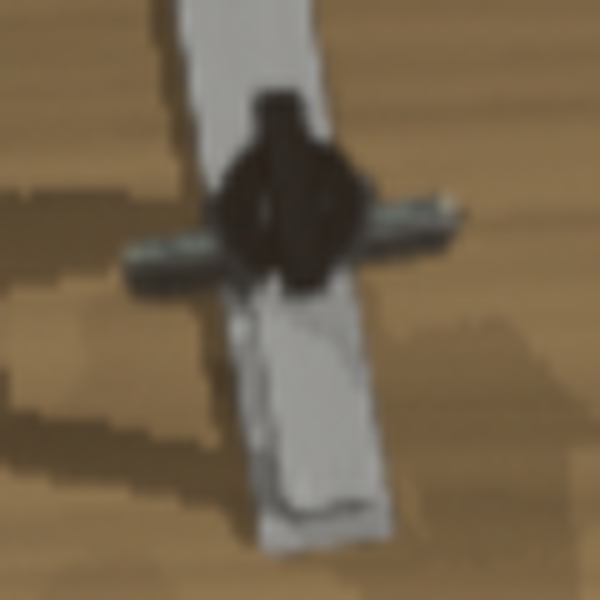

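```bash
cat > h.py <<'E'
import numpy as np
C={"scene":(436.115,328.947,204.636,np.array([[-0.6534,0.5677,-0.5008,1.2946],[0.757,0.4907,-0.4315,0.6753],[0.0008,-0.661,-0.7504,1.2674]])),
"top":(373.963,320.527,195.2025,np.array([[-0.0249,-0.995,0.0965,0.4546],[-0.9996,0.0258,0.0075,0.0549],[-0.01,-0.0963,-0.9953,1.2675]]))}
def ray(n,u,v):
    f,cx,cy,T=C[n]; d=T[:,:3]@np.array([(u-cx)/f,(v-cy)/f,1]); return T[:,3],d/np.linalg.norm(d)
def tri(a,b):
    (o1,d1),(o2,d2)=ray("top",*a),ray("scene",*b)
    s=np.linalg.lstsq(np.c_[d1,-d2],o2-o1,rcond=None)[0]
    p,q=o1+s[0]*d1,o2+s[1]*d2
    return (p+q)/2,np.linalg.norm(p-q)
def atz(n,u,v,z):
    o,d=ray(n,u,v); return o+d*(z-o[2])/d[2]
def proj(n,p):
    f,cx,cy,T=C[n]; c=T[:,:3].T@(np.array(p)-T[:,3]); return np.array([cx+f*c[0]/c[2],cy+f*c[1]/c[2]])
E
python3 - <<'E'
from h import *
t=lambda x,y:(300+x/10,170+y/10)
s=lambda x,y:(265+x/8,175+y/8)
print("knob far(robot) end",tri(t(305,285),s(525,88)))
print("knob cam end",tri(t(278,97),s(455,158)))
T=lambda x,y:(390+x/7,145+y/7)
S=lambda x,y:(220+x/8,140+y/8)
print("timer knob",tri(T(400,343),S(297,222)))
print("timer drum",[tri(T(388,351),S(298,245))])
print("glass top corners", tri(t(125,262),s(590,318)),tri(t(455,205),s(405,222)))
# rail corners at rail top?
r=lambda x,y:(290+x/5,95+y/5)
print("rail end", atz("top",*t(262,550),.02),atz("top",*t(392,535),.02))
print("rail cam side", atz("top",*r(105,180),.02),atz("top",*r(175,180),.02))
print("cam top corners",[atz("top",*r(*p),.135) for p in((68,60),(182,42),(192,125),(78,143))])
# timer foot
print("foot top",atz("top",*T(325,368),.01))
print("mill/jam", atz("top",228,201,.0))
E
```

```text
knob far(robot) end (array([0.54422572, 0.03557498, 0.24009489]), np.float64(0.0004824448345044288))
knob cam end (array([0.59565034, 0.04215841, 0.24497618]), np.float64(0.0016825924317647651))
timer knob (array([ 0.55866499, -0.32692726,  0.10676673]), np.float64(0.00695742855304511))
timer drum [(array([ 0.5576371 , -0.32842697,  0.08916838]), np.float64(0.0040768158994669255))]
glass top corners (array([0.56090248, 0.08712544, 0.14940432]), np.float64(0.0009447634287899848)) (array([ 0.57356938, -0.00982377,  0.14993247]), np.float64(0.005458948752519857))
rail end [0.47554286 0.04792565 0.02      ] [0.47943066 0.00458082 0.02      ]
rail cam side [0.79621737 0.09128066 0.02      ] [0.79489875 0.04357604 0.02      ]
cam top corners [array([0.84172487, 0.10925782, 0.135     ]), array([0.85124438, 0.03796523, 0.135     ]), array([0.79808914, 0.03316672, 0.135     ]), array([0.7886291 , 0.10414487, 0.135     ])]
foot top [ 0.55842121 -0.32541846  0.01      ]
mill/jam [0.56580274 0.38024465 0.        ]
```

```bash
python3 - <<'E'
from plant import robot
from scipy.spatial.transform import Rotation as R
import numpy as np
from h import *
s=robot.read_state();M=R.from_rotvec(s["orientation"]).as_matrix();print(M.round(3))
y=np.arctan2(M[1,1],M[0,1]);print("yaw of y",y,"needed",0.129+np.pi/2, 0.129-np.pi/2, "delta",(np.array([0.129+np.pi/2,0.129-np.pi/2])-y+np.pi)%(2*np.pi)-np.pi)
print(([0.569,0.0385,0.31]-s["tool_pos"])/.025)
# check projection
for p in [(0.569,.0385,.2425),(0.558,-.327,.116),(0.558,-.327,.0)]: print(proj("top",p),proj("scene",p))
E
```

```text
[[-0.973  0.232 -0.   ]
 [ 0.232  0.973 -0.001]
 [ 0.    -0.001 -1.   ]]
yaw of y 1.3369996765565135 needed 1.6997963267948966 -1.4417963267948966 delta [ 0.36279665 -2.778796  ]
[ 17.20495348 -21.79151657   2.68621143]
[329.15701889 189.56507992] [326.22896663 190.08835062]
[447.22009004 194.60368992] [256.05104323 165.63816424]
[436.03224906 197.95101132] [259.64880627 186.65697372]
```

Request:
{"op": "drive_tool", "data": {"increments": [[0,0,0,1.5,0,0,0],[0,1,-1.2,2.8,0,0,0.05],[0,17.2,-21.8,3.2,0,0,0.363],[0,17.2,-21.8,3.2,0,0,0.363],[0,17.2,-21.8,3.2,0,0,0.363],[0,17.2,-21.8,3.2,0,0,0.363],[0,17.2,-21.8,3.2,0,0,0.363],[0,17.2,-21.8,3.2,0,0,0.363],[0,17.2,-21.8,3.2,0,0,0.363],[0,17.2,-21.8,3.2,0,0,0.363],[0,17.2,-21.8,3.2,0,0,0.363],[0,17.2,-21.8,3.2,0,0,0.363],[0,17.2,-21.8,3.2,0,0,0.363],[0,17.2,-21.8,3.2,0,0,0.363],[0,17.2,-21.8,3.2,0,0,0.363],[0,17.2,-21.8,3.2,0,0,0.363],[0,17.2,-21.8,3.2,0,0,0.363],[0,17.2,-21.8,3.2,0,0,0.363],[0,17.2,-21.8,3.2,0,0,0.363],[0,17.2,-21.8,3.2,0,0,0.363]], "squeeze": 35}}

```text
t: 1.82
tool_pos: [0.5695, 0.0367, 0.3224]
orientation: [0.197, -3.133, -0.0]
force: [-0.7, -0.0, 0.4]
opening: 0.0928
```

```bash
python3 - <<'E'
from plant import robot
import cv2
from scipy.spatial.transform import Rotation as R
import numpy as np
s=robot.read_state();c=robot.read_camera("wrist");cv2.imwrite("pics/w1.png",c["image"][:,:,::-1])
print(s["t"],s["tool_pos"],s["orientation"],s["q"],s["opening"])
M=R.from_rotvec(s["orientation"]).as_matrix()
T=np.eye(4);T[:3,:3]=M;T[:3,3]=s["tool_pos"];T=T@c["mount"]
for n,p in dict(cen=(.569,.0385,.2425),e1=(.5968,.0421,.2425),e2=(.5412,.0349,.2425),skirt=(.569,.0385,.1995),timer=(.558,-.327,.116),foot=(.558,-.327,0)).items():
    q=np.linalg.inv(T)@np.r_[p,1];r=np.hypot(q[0],q[1]);th=np.arctan2(r,q[2]);print(n,c["cx"]+c["fx"]*th*q[0]/r,c["cy"]+c["fy"]*th*q[1]/r)
E
```

```text
1.8167 [0.56946529 0.03672676 0.32237099] [ 1.97097340e-01 -3.13320287e+00 -3.04894541e-04] [-2.54390123e-02  3.37074926e-02  1.44807916e+00 -1.42836209e-07
  1.66201116e+00 -1.72188184e+00] 0.09276869701309914
cen 322.5223644283602 219.46017759523903
e1 322.497166533203 253.89422808943073
e2 322.5241741328035 182.4285183111521
skirt 322.05036717589 204.67656286851047
timer 69.27415370097481 151.12286361607687
foot 113.57135358057928 143.5880707901295
```

View pics/w1.png

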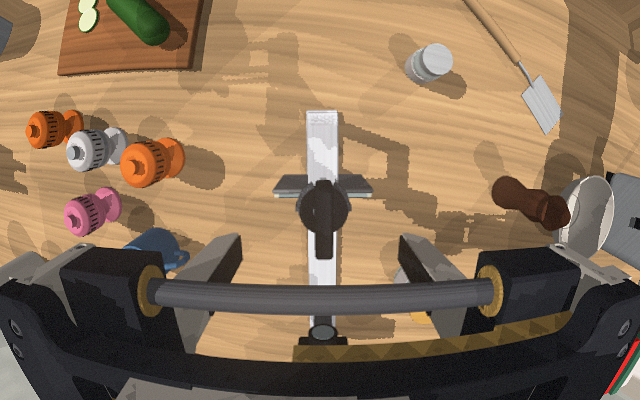

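Request:
{"op": "drive_tool", "data": {"increments": [[0,0,0,-0.8,0,0,0],[0,0,0,-1.6,0,0,0],[0,0,0,-2.2,0,0,0],[0,0,0,-2.2,0,0,0],[0,0,0,-2.2,0,0,0]]}}

```text
t: 2.28
tool_pos: [0.5678, 0.04, 0.2683]
orientation: [0.205, -3.133, -0.001]
force: [-0.4, 1.0, 0.5]
opening: 0.0928
```

```bash
python3 - <<'E'
from plant import robot
import cv2
s=robot.read_state();print(s["tool_pos"],s["orientation"])
c=robot.read_camera("scene");cv2.imwrite("pics/s2.png",cv2.resize(c["image"][140:260,240:400,::-1],None,fx=5,fy=5,interpolation=2))
s=robot.read_state();print(s["tool_pos"],s["orientation"])
E
```

```text
[0.5678438  0.04002904 0.26825166] [ 2.05455156e-01 -3.13314669e+00 -5.76247846e-04]
[0.56863547 0.03982385 0.26956078] [-2.05173481e-01  3.13431698e+00  2.33615851e-04]
```

View pics/s2.png

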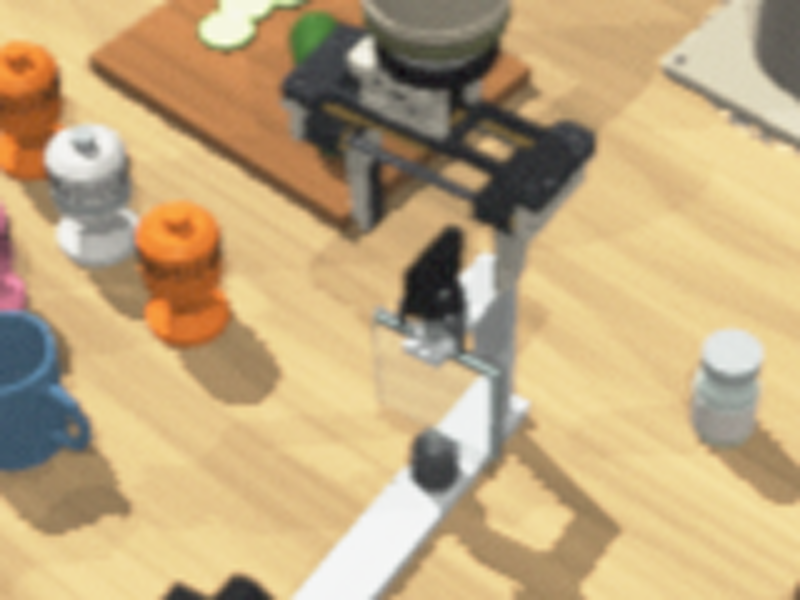

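The bar stands between the open fingers (scene picture about (327,195)) and the geometry agrees. Next I lower and close.

Request:
{"op": "drive_tool", "data": {"increments": [[0,0,0,-0.5,0,0,0],[0,0,0,-1.0,0,0,0],[0,0,0,-1.4,0,0,0],[0,0,0,-1.4,0,0,0],[0,0,0,-1.4,0,0,0],[0.5,0,0,-1.4,0,0,0],[1,0,0,-1.4,0,0,0],[1,0,0,-1.4,0,0,0],[1,0,0,-1.4,0,0,0],[1,0,0,-1.4,0,0,0],[1,0,0,-1.4,0,0,0],[1,0,0,-1.4,0,0,0],[1,0,0,-1.4,0,0,0],[1,0,0,-1.4,0,0,0],[1,0,0,-1.4,0,0,0],[1,0,0,-1.4,0,0,0]], "squeeze": 35}}

```text
t: 3.67
tool_pos: [0.5691, 0.0387, 0.2339]
orientation: [-0.203, 3.135, -0.0]
force: [0.0, 0.2, 0.9]
opening: 0.024
```

```bash
python3 - <<'E'
from plant import robot
import cv2
s=robot.read_state();print(s["tool_pos"],s["orientation"],s["force"],s["wrist_torque"],s["opening"])
c=robot.read_camera("scene");cv2.imwrite("pics/s3.png",cv2.resize(c["image"][140:260,240:400,::-1],None,fx=5,fy=5,interpolation=2))
E
```

```text
[0.56914702 0.03871182 0.23394815] [-2.02778726e-01  3.13450301e+00 -6.89625709e-05] [0.01296143 0.1874971  0.88614397] [0.14181056 0.00807075 0.01472751] 0.02396624418463488
```

View pics/s3.png

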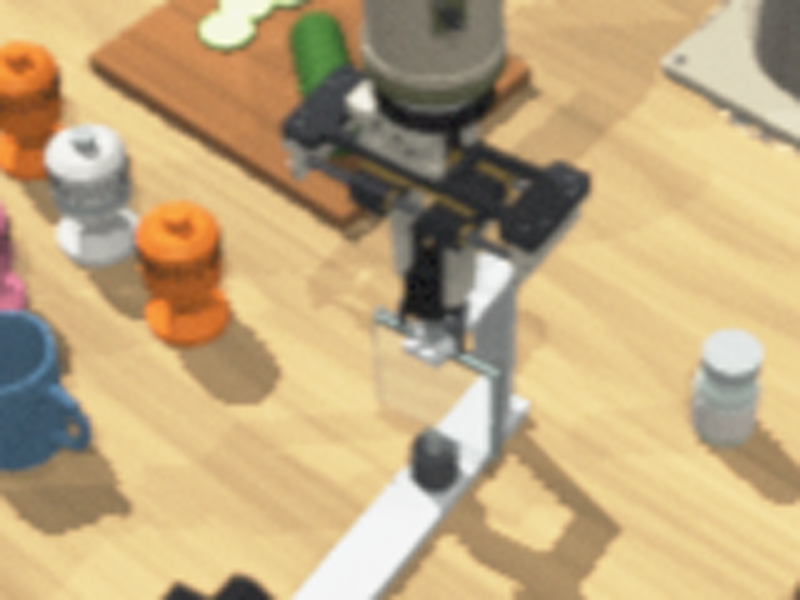

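Request:
{"op": "drive_tool", "data": {"increments": [[1,0,0,0,0,0,0],[1,0,0,0,0,0,0],[1,0,0,0,0,0,0],[1,0,0,0,0,0,0],[1,0,0,0,0,0,0]]}}

```text
t: 4.13
tool_pos: [0.569, 0.0393, 0.2337]
orientation: [-0.204, 3.135, 0.001]
force: [0.9, 5.7, 1.3]
opening: 0.014
```

Request:
{"op": "drive_tool", "data": {"increments": [[1,0,0.02,-0.12,0,0,0],[1,0,0.02,-0.24,0,0,0],[1,0,0.02,-0.34,0,0,0],[1,0,0.02,-0.34,0,0,0],[1,0,0.02,-0.34,0,0,0]], "squeeze": 45}}

```text
t: 4.55
tool_pos: [0.5692, 0.0394, 0.2263]
orientation: [-0.203, 3.134, 0.0]
force: [-3.5, 5.0, 10.0]
opening: 0.0138
```

Request:
{"op": "drive_tool", "data": {"increments": [[1,0,0,-0.06,0,0,0],[1,0,0,-0.1,0,0,0],[1,0,0,-0.1,0,0,0],[1,0,0,-0.1,0,0,0]]}}

```text
t: 4.88
tool_pos: [0.5694, 0.0394, 0.226]
orientation: [-0.203, 3.133, 0.0]
force: [-10.0, 4.1, 23.2]
opening: 0.0136
```

Request:
{"op": "drive_tool", "data": {"increments": [[1,0,0,0.05,0,0,-0.03],[1,0,0,0.05,0,0,-0.08],[1,0,0,0.05,0,0,-0.14],[1,0,0,0.05,0,0,-0.2],[1,0,0,0.05,0,0,-0.26],[1,0,0,0.05,0,0,-0.32],[1,0,0,0.05,0,0,-0.32]]}}

```text
t: 5.47
tool_pos: [0.5693, 0.0402, 0.2261]
orientation: [0.304, 3.125, 0.003]
force: [-5.7, 7.4, 15.9]
opening: 0.0141
```

```bash
python3 - <<'E'
from plant import robot
import cv2
s=robot.read_state();print(s["tool_pos"],s["orientation"],s["force"],s["wrist_torque"],s["opening"])
c=robot.read_camera("scene");cv2.imwrite("pics/s4.png",cv2.resize(c["image"][140:260,240:400,::-1],None,fx=5,fy=5,interpolation=2))
E
```

```text
[0.56930395 0.04015983 0.22614239] [3.04077472e-01 3.12507721e+00 2.56119183e-03] [-5.6942714   7.38411049 15.94883518] [1.15391248 1.42602118 0.02536296] 0.01412141755365811
```

View pics/s4.png

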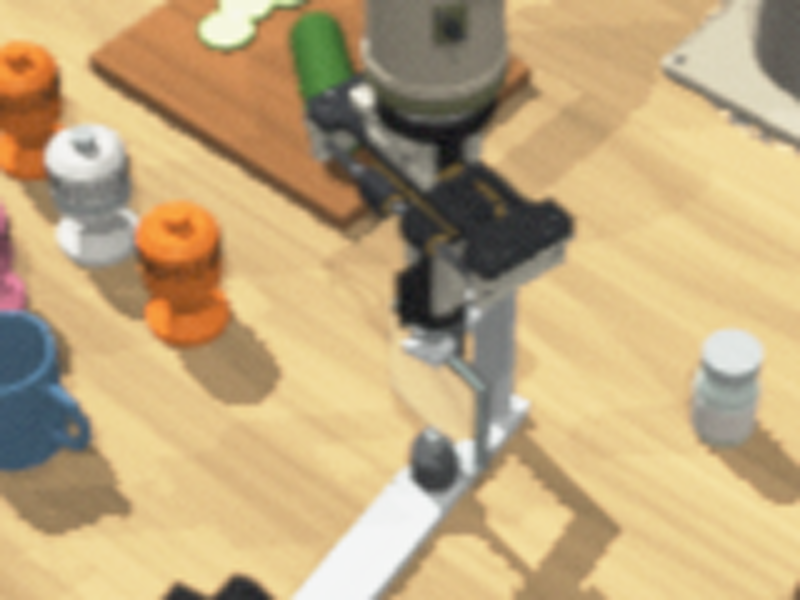

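The mirror turns with the knob (its top edge is visibly rotated at crop (440,350)). I'll turn the rest.

Request:
{"op": "drive_tool", "data": {"increments": [[1,0,0,0,0,0,-0.06],[1,0,0,0,0,0,-0.12],[1,0,0,0,0,0,-0.18],[1,0,0,0,0,0,-0.24],[1,0,0,0,0,0,-0.3],[1,0,0,0,0,0,-0.36],[1,0,0,0,0,0,-0.42],[1,0,0,0,0,0,-0.48],[1,0,0,0,0,0,-0.54],[1,0,0,0,0,0,-0.54],[1,0,0,0,0,0,-0.54],[1,0,0,0,0,0,-0.54]]}}

```text
t: 6.52
tool_pos: [0.5698, 0.0413, 0.2262]
orientation: [1.12, 2.933, 0.006]
force: [-2.6, 13.7, 13.6]
opening: 0.0138
```

```bash
python3 - <<'E'
from plant import robot
import cv2, numpy as np
from scipy.spatial.transform import Rotation as R
s=robot.read_state();print(s["tool_pos"],s["orientation"],s["force"],s["wrist_torque"],s["opening"])
M=R.from_rotvec(s["orientation"]).as_matrix();print("tool y yaw-pi/2:",np.arctan2(M[1,1],M[0,1])-np.pi/2, M[:,2])
a=robot.read_camera("scene")["image"];cv2.imwrite("pics/s5.png",cv2.resize(a[170:245,290:390,::-1],None,fx=8,fy=8,interpolation=2))
a=robot.read_camera("top")["image"];cv2.imwrite("pics/t5.png",cv2.resize(a[150:240,280:400,::-1],None,fx=6,fy=6,interpolation=2))
a=robot.read_camera("wrist")["image"];cv2.imwrite("pics/w5.png",a[:,:,::-1])
E
```

```text
[0.569804   0.04128199 0.22619175] [1.11961343 2.93329279 0.00624391] [-2.63374573 13.69559114 13.64947803] [1.69726774 1.01035215 0.03725783] 0.013839886407742417
tool y yaw-pi/2: -0.7292480467806695 [ 0.00317707  0.00304459 -0.99999032]
```

View pics/s5.png

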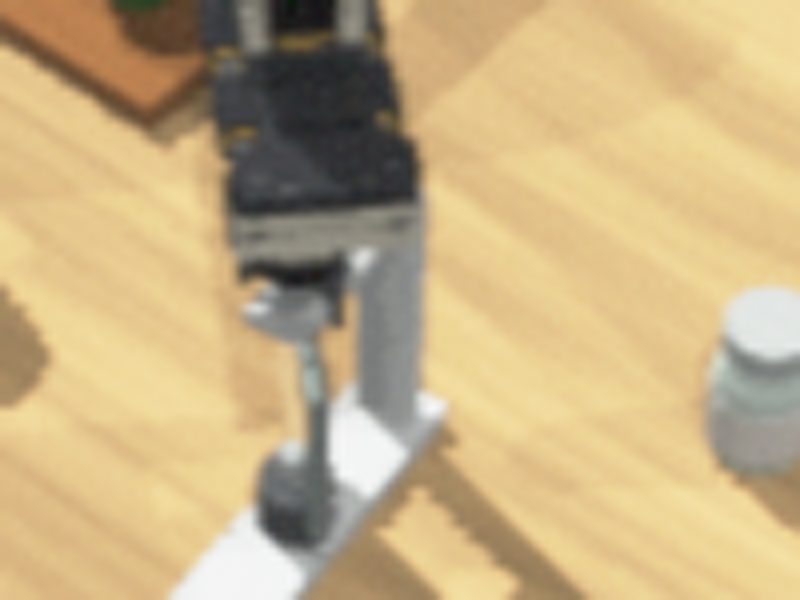

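View pics/t5.png

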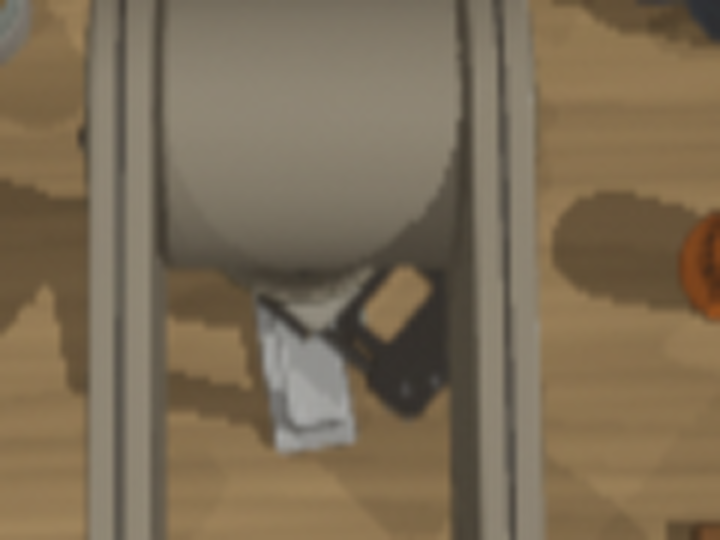

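View pics/w5.png

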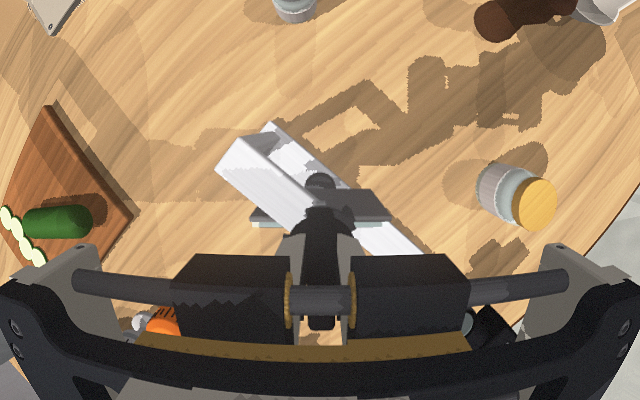

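```bash
python3 - <<'E'
import cv2
a=cv2.imread("pics/w5.png");cv2.imwrite("pics/w5c.png",cv2.resize(a[165:275,230:410],None,fx=4.4,fy=4.4,interpolation=2))
E
```

```text
(no output)
```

View pics/w5c.png

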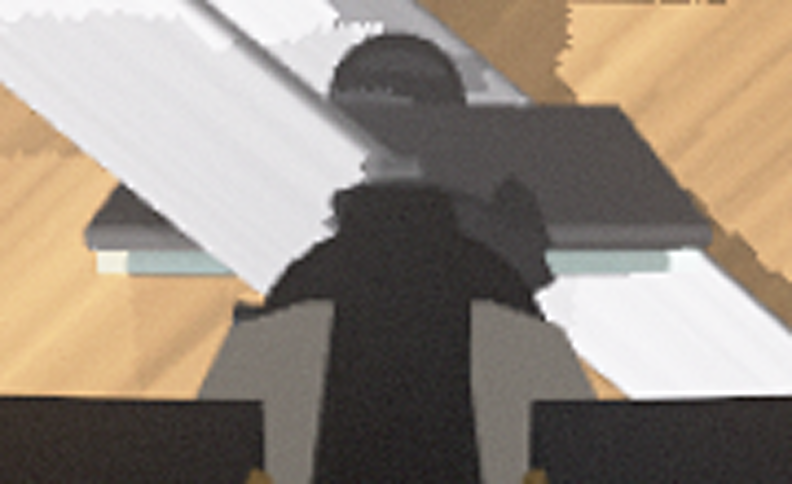

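```bash
python3 - <<'E'
from h import *
from plant import robot
from scipy.spatial.transform import Rotation as R
c=robot.read_camera("wrist")
T=np.eye(4);T[:3,:3]=R.from_rotvec([.197097,-3.133203,-.000305]).as_matrix();T[:3,3]=[.569465,.036727,.322371];T=T@c["mount"]
def w(u,v,z):
    d=np.array([u-c["cx"],v-c["cy"]]);th=np.hypot(*d)/c["fx"];d/=np.hypot(*d)
    r=T[:3,:3]@np.r_[np.sin(th)*d,np.cos(th)];return T[:3,3]+r*(z-T[2,3])/r[2]
S=np.array([.569,.0385])
t=w(75,153,.116);k=w(323,219.5,.2425);L=w(322.5,332,.11);f=atz("top",447.1,194,.116);g=atz("scene",257.1,167.7,.116)
for n,p in [("w",t),("top",f),("scene",g)]: print(n,p,np.arctan2(*(p[:2]-S)[::-1]))
print(k,L,np.arctan2(*(L[:2]-S)[::-1]))
s=robot.read_state();print(s["t"],s["force"],s["tool_pos"],s["orientation"])
E
```

```text
w [ 0.56014871 -0.31393227  0.116     ] -1.5959059202841432
top [ 0.55987046 -0.32676485  0.116     ] -1.5957854217515037
scene [ 0.5631325 -0.3156616  0.116    ] -1.5873621208029607
[0.56909429 0.03915271 0.2425    ] [0.776718   0.06715885 0.11      ] 0.1371044080303202
6.7167 [-3.15139369 12.47909878 15.62856433] [0.56980191 0.04129605 0.22615724] [1.11952616 2.93337916 0.0062113 ]
```

The estimated mirror angle is within about 0.004 rad of the target and the knob is still fully down, so I'm handing in.

```bash
python3 - <<'E'
from plant import robot
s=robot.read_state();print(s["t"],s["opening"],abs(s["dq"]).max());print(robot.close_job())
E
```

```text
6.7167 0.013720192288076853 0.0025737941881069475
the job is handed in; nothing more can be done
None
```

I gripped the black bar knob, pushed it about 8 mm down to its stop at its rest angle, and turned it about 0.86 rad clockwise towards the white timer. I then handed the job in at 6.7 s while still holding it with a commanded grip of 45 N. No verdict was reported.

- **Mirror angle:** the glass faced -0.729 rad, against a target of about -0.7325 rad from the measured directions of camera and timer. That puts the timer about 3 mm off the line of sight by my estimate, with 30 mm allowed. In the wrist picture the glass edge lay square to the gripper, so it had turned with the tool.
- **Hold:** the tool was still 8 mm below the height where it first gripped, pressing with about 15 N. The fingers were 13.7 mm apart on the 14 mm bar, and the arm was still.
- **Surroundings:** the last pictures showed nothing displaced and the glass clear of the fingers. They did not show the timer fully.

**Disagreements:** the three cameras placed the timer up to 13 mm apart, but almost entirely along the line of sight, where it hardly matters. Their bearings agreed within 0.008 rad. A side force of about 12–14 N stayed on the tool because the grip was slightly off the spindle axis, and I did not relieve it.

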